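# Close a biopsy pot one-handed in its angled stand and pack it

### The arm

A 6-joint arm with a two-finger parallel gripper is mounted at the origin on the work surface. World frame = base frame: x ahead of the robot, y to its left, z up, the work surface at z = 0. Lengths are in m, angles in rad, forces in N, time in s.
With the tool pointing down it reaches from about 0.225 to 0.875 m from the base axis. Payload 3.4 kg.
Tool frame: the origin (TCP) lies on the centre line of the jaws, within the pads' length; the fingertips stand 11 mm ahead of it and the grasp point (between the pads) lies 8 mm behind it; z points along the fingers, y is the line along which they close (so a half turn about z gives the same grasp; the last joint's range is limited). The gripper opens to 85 mm and grips with 20 to 120 N. Pads are 22 mm wide; open, the fingers measure 114 mm over their backs; the gripper's body (76 mm by 85 mm) begins 54 mm behind the grasp point. The pads swing forward as they close: fully open they stand 13 mm farther back than shut.
Start: joints at [-1.289, 0.276, 1.505, -0, 1.361, -0.121], TCP at [0.225, -0.529, 0.242] pointing down, gripper open.
Joint ranges: [-2.89, 2.89], [-0.75, 2.08], [0.22, 2.7], [-1.18, 4.32], [0.11, 2.71], [-2.7, 2.7]. Speed limits (rad/s): [2.57, 2.57, 3.14, 3.14, 3.14, 3.14].

### API

Orientations are given as a unit quaternion [w, x, y, z].
In Python, from rig import manip, eyes, job gives the robot as it stands.
- The arm moves only by the tool drive_tool, never from a script. Its argument "rows" is a list of rows, each a list of 3 entries, a list of its own where there are three numbers: the turn, a rotation vector about the world's x, y, z in rad, then the shift along the world's x, y, z in cm, then the finger opening in cm, from 0 to 8.54. A call has 1 to 8 rows; each row shifts and turns the commanded pose from where the row before left it; what a row does not reach is not made up. A row lasts 1/8 s, in which the tool goes at most 62.5 mm and 10.7 degrees, less where a joint would pass 70% of its speed; a pose out of reach is approached as far as the arm can. A call is refused whole if a number of a shift passes 6.25 or a number of a turn 0.188, either way. A call with a gripper value outside its range is refused whole. The fingers move at their own pace and stop on an object; "force" is the grip in N (left out, the last holds). Time passes only in rows, so rows that do not move let the fingers close. It gives the time, the measured TCP pose, the force, the opening and the grip force at its end, in the units of the state.
- manip.get_state(): the state, without advancing time (a new reading comes with each control period).
- eyes.get_image(name): name is "scene" or "side" or "wrist"; returns the picture (400x640x3 uint8, red, green, blue); there is no depth.
- eyes.get_calibration(name): a dict with "camera_matrix" (3x3 intrinsics, pixels), "view" (4x4, takes a point from world to camera coordinates). Camera axes: x right, y up, looking along -z (the intrinsics and any distortion apply to the point x, -y, -z); pixel columns grow to the right and rows downward; lengths in m; the calibration is good to about 2 mm. A picture is of the moment at which its call begins: read the wrist's pose just before it. get_calibration takes no time and is no camera call; for the wrist camera it gives the pose at the moment of the call.
- job.sign_off(): hands the job in; it is judged then, once.
The state is a dict: "clock": time; "qpos": joint angles; "qd": joint speeds; "effort": joint torques, N m; "position": TCP position; "ee_rot": TCP orientation; "contact_force": force on the tool from outside, world axes, zero at the start; "moment": the same for the moment, N m; "width": finger opening in m; "gripper_force": force on a finger pad.
Only numpy, scipy, OpenCV 4.12 (cv2) and the standard library are available. Lean on these libraries where they do the work, as an engineer would, in place of code of your own. Each camera call takes 0.05 s, during which the arm holds its last target. There are 200 camera calls.

### The job

The specimen pot in the angled stand has its screw cap on loosely, and the pot just spins in its cup along with the cap unless it is pressed down into the rubber seat. While it sits in the stand, press it down and turn the cap clockwise until it is fully tight, then lift the pot out and set it down gently, upright, in the empty compartment of the transport tray (the one with only an absorbent sheet in it). Leave the other pots, the capped needle and the pack of cartridges where they are.

Things in the scene. Friction and masses are not known exactly. Their poses are not given: they have to be found in the camera images.
- pot_center (a point): Specimen pot: clear plastic, blank label, white ribbed screw cap; loose, 0.09 to 0.13 kg, 78 mm tall, body 40 mm diameter. Origin on its axis half-way up, 39 mm above its underside; z along the axis towards the cap. It starts leaning about 30 degrees in the stand's cup, sideways (cap end towards the robot's right), its lowest 28 mm inside the cup (2 mm play all round, so it can sit a few degrees off).
- cap_mid (a point): Middle of the pot's screw cap: on the pot's axis, 29 mm above pot_center and 10 mm below the cap's top; frame as pot_center's. Cap 45 mm diameter, 20 mm tall, does not come off. The pot slips round in the cup with the cap unless it is pressed down along its axis with 6 N or more (8 to 12 N is comfortable), when the rubber seat holds it still.
- cap (a joint): Turn of the cap on the pot, rad: 0 = fully tight (firm stop), negative = still to be turned; grows as the cap is turned clockwise seen from above the cap. Starts at -1.7 to -0.9; stiff, about 0.07 N m all the way, and stays where it is left. It does not rise or sink as it turns. Its small white pip stands right above the pip on the pot's shoulder when tight.
- stand_seat (a point): Angled pot stand (fixed): steel foot 130 x 110 x 10 mm and an aluminium cup leaning 30 degrees. Origin: centre of the rubber seat the pot stands on. Frame z is vertical; the cup's axis, upward, is (-0.5, 0, 0.866) in this frame. Cup 44 mm inside, 52 mm outside, rim 28 mm above the seat along that axis. The seat is sprung: gives 1 mm per 2.5 N and stops firmly after 4 mm.
- free_place (a point): The empty compartment of the transport tray: origin on top of the absorbent sheet (white, 66 x 66 mm, 2 mm thick) in the middle of its floor (within 4 mm), 6 mm above the work surface; frame parallel to the tray's. The compartment is 77 mm (x) by 78 mm (y) inside. Which of the three compartments it is varies.
- tray: Transport tray (fixed), grey plastic, 85 mm (x) by 249 mm (y), 35 mm tall, 4 mm walls: three compartments in a row along its y, 82 mm apart. Origin at the centre of its underside, z up.
- pot_b: A closed pot of the same kind standing in the tray, 78 mm tall, cap 45 mm diameter; bystander, loose. Origin at the centre of its underside.
- pot_c: Another closed pot standing in the tray, the same as pot_b; bystander, loose. Origin at the centre of its underside.
- needle: Capped needle lying flat on the drape, 60 x 9 x 9 mm along its x; bystander, loose. Origin at the centre of its underside.
- blister: Clear pack of eight glass cartridges lying flat, 80 x 130 x 14 mm; bystander, loose. Origin at the centre of its underside.

How it is judged:
By the outcome, as a careful person would: the job done as asked, in the order asked, and still so for the second after the job is handed in, with the robot touching nothing.
It also fails if it takes over 58 s, if anything falls off the work surface, if the arm or the gripper's body presses on something with over 40 N, if the wrist force passes 120 N, or if a joint passes its speed limit or range.

## Working session

There is one attempt and no reset: what is moved stays moved. The work goes in short steps, Python scripts to look and compute and a tool call to move; the robot and the scene stay as the last step left them, time stands still between calls to the robot, and variables do not carry over. Pictures are saved under pics/ and viewed, at most 10 in all, crops included, and the job is handed in when it is done.

Besides the shell and the picture viewer there is one more tool, called after "Call:" as a command line: name --argument value ..., lists and objects as JSON in quotes. drive_tool: Moves the arm, as the interface text tells. Its arguments: {"type":"object","properties":{"rows":{"type":"array"},"force":{"type":"number"}},"required":["rows"]}

```bash
mkdir -p pics; ls
python3 - <<'E'
from rig import manip, eyes, job
import cv2, numpy as np
s=manip.get_state(); print(s)
for n in ("scene","side","wrist"):
    c=eyes.get_calibration(n); print(n,np.round(c["camera_matrix"],1).tolist(),np.round(c["view"],4).tolist(),[k for k in c])
    cv2.imwrite(f"pics/{n}0.png",eyes.get_image(n)[:,:,::-1])
a=cv2.imread("pics/scene0.png")
E
```

```text
pics
{'clock': 0.0, 'qpos': array([-1.28902019e+00,  2.76625853e-01,  1.50610569e+00,  7.99064331e-06,
        1.36066844e+00, -1.20968178e-01]), 'qd': array([ 5.00240971e-04, -6.52974026e-05,  9.30431469e-04,  1.18176091e-03,
       -1.78705372e-04,  2.15344310e-04]), 'effort': array([ 1.14540246e-03, -4.16770756e+01, -2.45808452e+01, -4.12976908e-05,
        1.09302104e-02, -1.07584235e-06]), 'position': array([ 0.22524799, -0.52852257,  0.24143301]), 'ee_rot': array([-9.01057748e-04,  9.79792817e-01,  2.00013046e-01, -6.86858048e-05]), 'contact_force': array([-0.50982519, -0.73524449,  0.31610651]), 'moment': array([-0.03922841,  0.03029729,  0.03459717]), 'gripper_force': 0.0, 'width': 0.08543003754334859}
scene [[404.2, 0.0, 319.1], [0.0, 404.2, 200.3], [0.0, 0.0, 1.0]] [[-0.6862, 0.7274, -0.0057, 0.3947], [-0.5669, -0.5299, 0.6307, 0.2969], [0.4557, 0.436, 0.776, -1.0952], [0.0, 0.0, 0.0, 1.0]] ['camera_matrix', 'view']
side [[493.3, 0.0, 317.5], [0.0, 493.3, 199.8], [0.0, 0.0, 1.0]] [[-0.9937, -0.1104, 0.0177, 0.6085], [0.0725, -0.5153, 0.8539, -0.1], [-0.0851, 0.8499, 0.5201, -0.9239], [0.0, 0.0, 0.0, 1.0]] ['camera_matrix', 'view']
wrist [[305.1, 0.0, 323.6], [0.0, 305.1, 197.1], [0.0, 0.0, 1.0]] [[0.3921, -0.9199, -0.0009, -0.5739], [0.8865, 0.3781, -0.2669, 0.0345], [0.2459, 0.1038, 0.9637, -0.3781], [0.0, 0.0, 0.0, 1.0]] ['camera_matrix', 'view']
```

View pics/scene0.png

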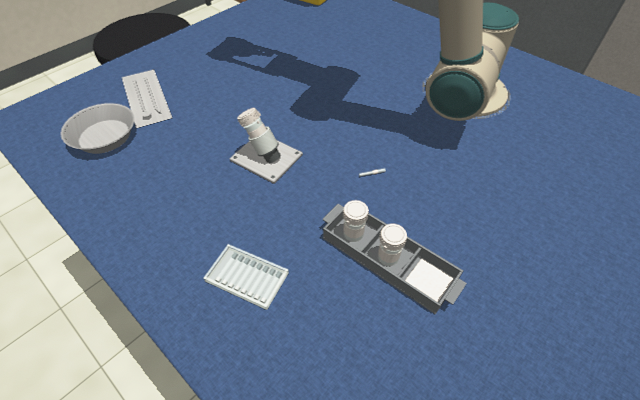

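View pics/side0.png

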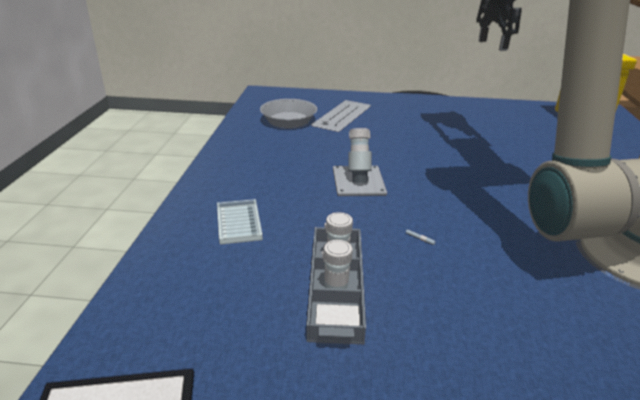

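The scene view shows the stand near (265,155) with its cap at about (249,115). The tray's empty compartment, with the white sheet, is near (432,278). In the side view the cap is at (360,134) and the sheet at (337,315). I'll zoom in and triangulate.

```bash
cat > h.py <<'E'
from rig import manip, eyes, job
import cv2, numpy as np
from scipy.spatial.transform import Rotation as R
def ray(n,uv,c=None):
    c=c or eyes.get_calibration(n); K=c["camera_matrix"];V=c["view"]
    d=np.array([(uv[0]-K[0,2])/K[0,0],-(uv[1]-K[1,2])/K[1,1],-1.])
    Rm=V[:3,:3]; o=-Rm.T@V[:3,3]; d=Rm.T@d; return o,d/np.linalg.norm(d)
def plane(n,uv,z,c=None):
    o,d=ray(n,uv,c); return o+d*(z-o[2])/d[2]
def tri(*a):
    A=0;b=0;P=[]
    for n,uv in a:
        o,d=ray(n,uv); M=np.eye(3)-np.outer(d,d); A=A+M;b=b+M@o;P.append((o,M))
    x=np.linalg.solve(A,b); return x,[np.linalg.norm(M@(x-o)) for o,M in P]
def proj(n,p,c=None):
    c=c or eyes.get_calibration(n); q=c["view"]@np.append(p,1); K=c["camera_matrix"]
    return np.array([K[0,2]+K[0,0]*q[0]/-q[2],K[1,2]-K[1,1]*q[1]/-q[2]])
E
python3 - <<'E'
from h import *
a=cv2.imread("pics/scene0.png")[95:195,215:315]; b=cv2.imread("pics/side0.png")[115:215,310:410]
cv2.imwrite("pics/z1.png",np.hstack([cv2.resize(x,(400,400),interpolation=cv2.INTER_CUBIC) for x in (a,b)]))
for n in("scene","side"):
    im=cv2.imread(f"pics/{n}0.png"); m=cv2.inRange(im,(215,215,215),(255,255,255))
    k,l,st,ce=cv2.connectedComponentsWithStats(m)
    for i in range(1,k):
        if st[i,4]>150: print(n,st[i],ce[i].round(1),plane(n,ce[i],.006).round(3))
E
```

```text
scene [  0 183  35  30 462] [ 12.7 197.8] [ 0.991 -0.502  0.006]
scene [344 201  25  18 329] [355.5 209.2] [0.517 0.049 0.006]
scene [382 224  25  21 376] [393.7 233.7] [0.513 0.143 0.006]
scene [  29  236   54   69 1392] [ 55.6 274.1] [ 1.009 -0.256  0.006]
scene [204 245  84  62 473] [257.8 284. ] [0.768 0.03  0.006]
scene [ 406  259   47   42 1033] [428.7 279.5] [0.55  0.249 0.006]
scene [ 104  349   60   51 1233] [129.9 378.4] [1.011 0.007 0.006]
side [317 306  41  19 702] [337.4 314.7] [0.555 0.24  0.006]
side [  50  378  132   22 1099] [114.1 390.3] [0.832 0.413 0.006]
```

View pics/z1.png

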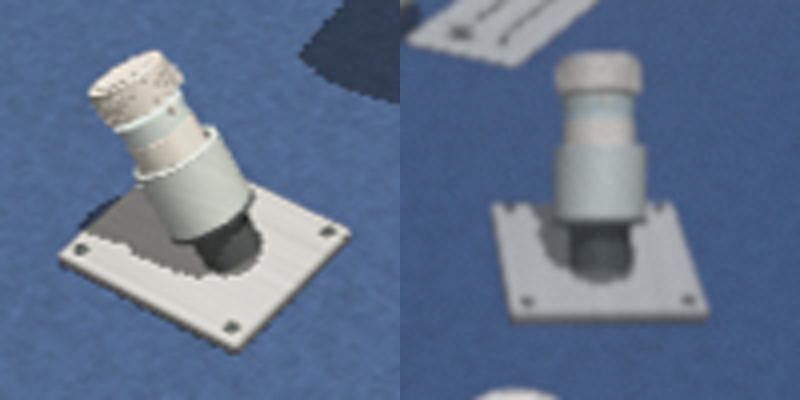

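Run:
```python
from h import *
S=lambda x,y:(215+x/4-.4,95+y/4-.4); D=lambda x,y:(310+(x-400)/4-.4,115+y/4-.4)
c,e=tri(("scene",S(137,92)),("side",D(598,75))); print("cap",c,e)
k,e=tri(("scene",S(195,188)),("side",D(600,182))); print("cup",k,e)
d=c-k; print(d,np.linalg.norm(d), d/np.linalg.norm(d))
for n,f,L in(("scene",S,[(60,256),(237,348),(350,235)]),("side",D,[(513,316),(708,313),(672,203),(492,203)])):
    P=np.array([plane(n,f(*p),.01) for p in L]); print(n,P[:,:2].round(3).tolist())
    for i in range(len(P)-1): v=P[i+1]-P[i]; print(np.linalg.norm(v),np.degrees(np.arctan2(v[1],v[0])))
# free compartment
im={n:cv2.imread(f"pics/{n}0.png") for n in("scene","side")}
for n in im:
    m=cv2.inRange(im[n],(200,200,200),(255,255,255)); 
    l=cv2.connectedComponents(m)[1]; p=(280,429) if n=="scene" else (315,337)
    q=cv2.boxPoints(cv2.minAreaRect(np.argwhere(l==l[p])[:,::-1].astype(np.float32)))
    cs,_=cv2.findContours((l==l[p]).astype(np.uint8),0,1); q=cv2.approxPolyDP(cs[0],5,True)[:,0]
    P=np.array([plane(n,x,.006) for x in q]); print(n,q.tolist(),P[:,:2].round(3).tolist(),P.mean(0))
```

```text
cap [ 0.54588146 -0.23382906  0.10518825] [np.float64(0.0002943727575724829), np.float64(0.0002943727575724258)]
cup [ 0.54077167 -0.20154052  0.05366432] [np.float64(0.0009461849797637148), np.float64(0.000946184979763656)]
[ 0.00510979 -0.03228854  0.05152393] 0.06101946338906069 [ 0.08374035 -0.52915148  0.84438514]
scene [[0.604, -0.254], [0.583, -0.128], [0.479, -0.145]]
0.12755372282222027 99.5956617467732
0.10509072100827056 -170.84821234999302
side [[0.582, -0.122], [0.476, -0.14], [0.497, -0.269], [0.604, -0.253]]
0.10703395747132707 -170.22377870215118
0.1304595380900419 -80.97061611660544
0.10871857741202605 8.302093994092521
scene [[421, 259], [406, 281], [437, 300], [452, 278]] [[0.524, 0.215], [0.581, 0.221], [0.574, 0.282], [0.519, 0.278]] [0.54932273 0.24888063 0.006     ]
side [[317, 306], [317, 322], [358, 324], [356, 306]] [[0.588, 0.225], [0.585, 0.259], [0.522, 0.255], [0.527, 0.217]] [0.55556747 0.23876821 0.006     ]
```

Call:
drive_tool --rows '[[[0.065,0.011,0],[4.1,3.1,0],8.5],[[0.065,0.011,0],[4.1,3.1,0],8.5],[[0.065,0.011,0],[4.1,3.1,0],8.5],[[0.065,0.011,0],[4.1,3.1,0],8.5],[[0.065,0.011,0],[4.1,3.1,0],8.5],[[0.065,0.011,0],[4.1,3.1,-1],8.5],[[0.065,0.011,0],[4.1,3.0,-2],8.5],[[0.065,0.011,0],[4.1,3.0,-2],8.5]]' --force 40

```text
clock: 1.15
position: [0.5547, -0.2821, 0.1916]
ee_rot: [-0.261, 0.946, 0.193, 0.009]
contact_force: [-0.3, -1.0, -0.7]
width: 0.085
gripper_force: 0.0
```

Call:
drive_tool --rows '[[[0,0,0],[0,0,0],8.5],[[0,0,0],[0,0,0],8.5]]'

```text
clock: 1.4
position: [0.553, -0.2832, 0.192]
ee_rot: [-0.26, 0.946, 0.193, 0.008]
contact_force: [-0.1, -0.4, 0.1]
width: 0.085
gripper_force: 0.0
```

```bash
cat > st.py <<'E'
from h import *
def show():
    s=manip.get_state(); r=R.from_quat(np.roll(s["ee_rot"],-1)).as_matrix()
    print("t",s["clock"],"p",s["position"].round(4),"q",s["qpos"].round(2),"\nz",r[:,2].round(3),"y",r[:,1].round(3),"F",s["contact_force"].round(2),"M",s["moment"].round(3),"w",round(s["width"],4),s["gripper_force"])
    return s,r
E
python3 - <<'E'
from st import *
s,r=show()
cv2.imwrite("pics/w1.png",eyes.get_image("wrist")[:,:,::-1])
ax=np.array([.082,-.493,.866]);cap=np.array([.546,-.234,.105])
print(proj("wrist",cap),proj("wrist",cap+.01*ax),proj("wrist",cap-.068*ax))
E
```

```text
t 1.4 p [ 0.553  -0.2832  0.192 ] q [-0.76  0.58  1.24  0.31  1.74  0.39] 
z [-0.085  0.496 -0.864] y [ 0.37 -0.79 -0.49] F [-0.07 -0.36  0.12] M [-0.222 -0.086  0.062] w 0.085 0.0
[325.24671816 199.40328273] [325.2852451  203.02098568] [325.04883705 180.82212787]
```

View pics/w1.png

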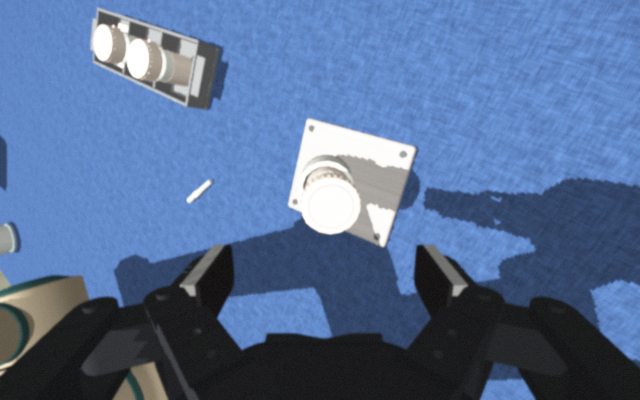

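The wrist view shows the cap top as a disc near (331,207). It was predicted at (325,203), so the offset is only a few mm. I'll measure that while turning the wrist back for range.

Run:
```python
from st import *
im=cv2.imread("pics/w1.png"); g=cv2.cvtColor(im,cv2.COLOR_BGR2GRAY)[170:245,290:375]
m=cv2.inRange(g,225,255); k,l,st,ce=cv2.connectedComponentsWithStats(m)
i=l[37,41]; cs,_=cv2.findContours((l==i).astype(np.uint8),0,1)
c=max(cs,key=cv2.contourArea); print(cv2.fitEllipse(c),cv2.boundingRect(c)); e=cv2.fitEllipse(cv2.convexHull(c))
uv=np.array(e[0])+(290,170); print(uv,e[1])
ax=np.array([.082,-.493,.866]);cap=np.array([.546,-.234,.105])
o,d=ray("wrist",uv); t=((cap+.01*ax-o)@ax)/(d@ax); p=o+t*d
print("top",p,"capmid",p-.01*ax,"dist",t,"diam",e[1][0]/305*(-(eyes.get_calibration("wrist")["view"]@np.append(p,1))[2]))
```

```text
((35.28321075439453, 32.02253341674805), (54.916748046875, 73.5671157836914), 120.3126220703125) (0, 0, 70, 64)
[323.48275757 200.19070816] (58.77570343017578, 76.71939086914062)
top [ 0.54838514 -0.2370385   0.1145886 ] capmid [ 0.54756514 -0.2321085   0.1059286 ] dist 0.23136606467179166 diam 0.04458365485453841
```

Call:
drive_tool --rows '[[[0.014,-0.083,0.144],[0,0,0],8.5],[[0.014,-0.083,0.144],[0,0,0],8.5],[[0.014,-0.083,0.144],[0,0,0],8.5],[[0.014,-0.083,0.144],[0,0,0],8.5],[[0.014,-0.083,0.144],[0,0,0],8.5],[[0.014,-0.083,0.144],[0,0,0],8.5],[[0,0,0],[0,0,0],8.5]]'

```text
clock: 2.33
position: [0.5526, -0.2841, 0.1937]
ee_rot: [-0.223, 0.739, 0.622, 0.133]
contact_force: [0.4, 0.4, 0.4]
width: 0.0852
gripper_force: 0.0
```

Run:
```python
from st import *
s,r=show(); 
cv2.imwrite("pics/w2.png",eyes.get_image("wrist")[:,:,::-1])
im=cv2.imread("pics/w2.png")
ax=np.array([.082,-.493,.866]);cap=np.array([.546,-.234,.105])
u,v=proj("wrist",cap+.01*ax).astype(int); print(u,v)
g=cv2.cvtColor(im,cv2.COLOR_BGR2GRAY)[v-45:v+45,u-45:u+45]
m=cv2.inRange(g,225,255); k,l,st,ce=cv2.connectedComponentsWithStats(m)
i=l[45,45]; cs,_=cv2.findContours((l==i).astype(np.uint8),0,1)
e=cv2.fitEllipse(cv2.convexHull(max(cs,key=cv2.contourArea))); uv=np.array(e[0])+(u-45,v-45); print(uv,e[1])
o,d=ray("wrist",uv); t=((cap+.01*ax-o)@ax)/(d@ax); p=o+t*d; print("capmid",p-.01*ax)
```

```text
t 2.325 p [ 0.5526 -0.2841  0.1937] q [-0.76  0.58  1.24  0.31  1.74 -0.6 ] 
z [-0.081  0.495 -0.865] y [ 0.978 -0.127 -0.164] F [0.41 0.41 0.36] M [-0.204  0.019 -0.024] w 0.0852 0.0
325 205
[326.08523178 187.98879433] (97.55886840820312, 128.04531860351562)
capmid [ 0.54875714 -0.22248586  0.11129375]
```

The mask merges the cap with the foot, so I'll use a circle fit instead.

Run:
```python
from st import *
ax=np.array([.082,-.493,.866]);cap=np.array([.546,-.234,.105])
for f,u,v in(("w1",325,203),("w2",325,205)):
    g=cv2.cvtColor(cv2.imread(f"pics/{f}.png"),cv2.COLOR_BGR2GRAY)[v-50:v+50,u-50:u+50]; g=cv2.resize(g,None,fx=3,fy=3,interpolation=cv2.INTER_CUBIC)
    h=cv2.HoughCircles(g,cv2.HOUGH_GRADIENT_ALT,1,15,param1=60,param2=.6,minRadius=65,maxRadius=110)
    print(f,None if h is None else [(round(x/3+u-50,1),round(y/3+v-50,1),round(rr/3,1)) for x,y,rr in h[0,:,:3]])
    cv2.imwrite(f"pics/{f}z.png",g)
    if f=="w2" and h is not None:
        for x,y,rr in h[0,:2,:3]:
            o,d=ray("wrist",(x/3+u-50,y/3+v-50)); t=((cap+.01*ax-o)@ax)/(d@ax); print(o+t*d-.01*ax)
cv2.imwrite("pics/wz.png",np.hstack([cv2.imread("pics/w1z.png"),cv2.imread("pics/w2z.png")]))
```

```text
w1 [(np.float32(326.3), np.float32(178.7), np.float32(24.2)), (np.float32(332.0), np.float32(205.7), np.float32(22.5))]
w2 [(np.float32(327.7), np.float32(209.3), np.float32(22.9))]
[ 0.54675947 -0.23714565  0.10313732]
```

View pics/wz.png

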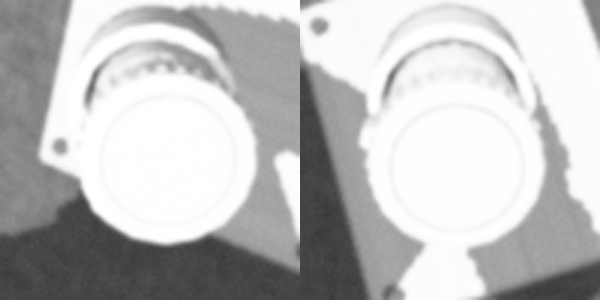

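Both wrist views put the cap about 3.7 mm further down the tilt than my first estimate, at w2 (327.5,209). I'll descend along the axis with that correction.

Call:
drive_tool --rows '[[[0,0,0],[-0.17,1.27,-2.44],8.5],[[0,0,0],[-0.17,1.27,-2.44],8.5],[[0,0,0],[-0.17,1.27,-2.44],8.5],[[0,0,0],[-0.17,1.27,-2.44],8.5],[[0,0,0],[0,0,0],8.5]]'

```text
clock: 3.0
position: [0.5453, -0.2312, 0.0939]
ee_rot: [-0.226, 0.738, 0.622, 0.133]
contact_force: [0.6, -0.6, -0.3]
width: 0.0847
gripper_force: 0.0
```

Run:
```python
from st import *
s,r=show(); a=[cv2.cvtColor(eyes.get_image(n),cv2.COLOR_RGB2BGR) for n in("side","scene","wrist")]
c=[]
for n,im in zip(("side","scene"),a):
    u,v=proj(n,s["position"]).astype(int); c.append(cv2.resize(im[max(v-55,0):v+65,u-60:u+60],(400,400),interpolation=cv2.INTER_CUBIC))
cv2.imwrite("pics/g1.png",np.hstack(c)); cv2.imwrite("pics/w3.png",a[2])
```

```text
t 3.0 p [ 0.5453 -0.2312  0.0939] q [-0.71  0.61  1.46  0.33  1.5  -0.64] 
z [-0.085  0.499 -0.863] y [ 0.978 -0.124 -0.168] F [ 0.59 -0.58 -0.25] M [-0.202  0.044  0.012] w 0.0847 0.0
```

View pics/g1.png

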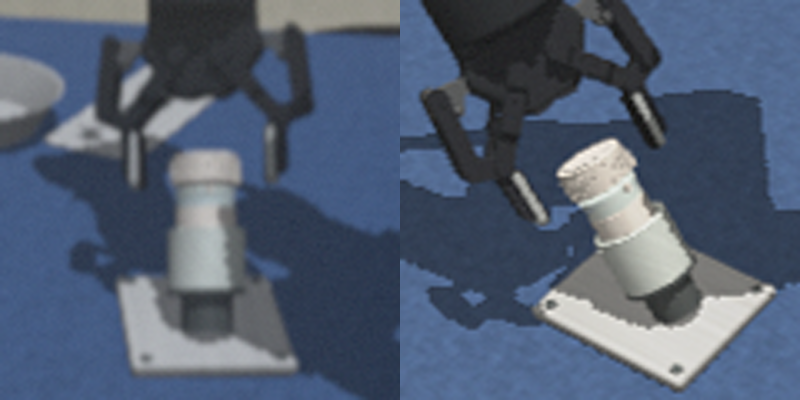

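The open fingers straddle the cap evenly, with the cap at side crop (205,165) and the tips just below its rim. Closing now.

Call:
drive_tool --rows '[[[0,0,0],[0,0,0],4.0],[[0,0,0],[0,0,0],4.0],[[0,0,0],[0,0,0],4.0],[[0,0,0],[0,0,0],4.0],[[0,0,0],[0,0,0],4.0],[[0,0,0],[0,0,0],4.0]]' --force 50

```text
clock: 3.9
position: [0.5466, -0.2323, 0.0949]
ee_rot: [-0.224, 0.737, 0.623, 0.133]
contact_force: [-1.6, -0.9, 2.8]
width: 0.0437
gripper_force: 50.6
```

```bash
python3 -c "
from st import *
s,r=show(); print('axial F',s['contact_force']@-r[:,2], 'axial M',s['moment']@r[:,2])"
```

```text
t 3.9 p [ 0.5466 -0.2323  0.0949] q [-0.71  0.61  1.46  0.33  1.5  -0.64] 
z [-0.083  0.497 -0.864] y [ 0.979 -0.123 -0.164] F [-1.56 -0.92  2.83] M [-0.252  0.176  0.085] w 0.0437 50.5536675453186
axial F 2.7743183410354453 axial M 0.03439194839845798
```

Gripped on the cap at 43.7 mm. Now pressing along the axis.

Call:
drive_tool --rows '[[[0,0,0],[-0.012,0.075,-0.13],4.0],[[0,0,0],[-0.013,0.075,-0.13],4.0],[[0,0,0],[0,0,0],4.0],[[0,0,0],[0,0,0],4.0]]'

```text
clock: 4.4
position: [0.5464, -0.231, 0.0929]
ee_rot: [-0.224, 0.737, 0.623, 0.133]
contact_force: [-1.8, -2.5, 6.2]
width: 0.0439
gripper_force: 51.0
```

```bash
python3 -c "
from st import *
s,r=show(); print('axial F',s['contact_force']@-r[:,2], 'axial M',s['moment']@r[:,2])"
```

```text
t 4.4 p [ 0.5464 -0.231   0.0929] q [-0.71  0.61  1.46  0.33  1.5  -0.64] 
z [-0.082  0.496 -0.864] y [ 0.979 -0.123 -0.164] F [-1.76 -2.46  6.2 ] M [-0.092  0.307  0.205] w 0.0439 50.95345437526703
axial F 6.437246284485899 axial M -0.017206050806530423
```

Call:
drive_tool --rows '[[[0,0,0],[-0.011,0.065,-0.112],4.0],[[0,0,0],[-0.011,0.065,-0.112],4.0],[[0,0,0],[0,0,0],4.0],[[0,0,0],[0,0,0],4.0]]'

```text
clock: 4.9
position: [0.5463, -0.2305, 0.0922]
ee_rot: [-0.223, 0.737, 0.623, 0.134]
contact_force: [-1.4, -4.7, 13.5]
width: 0.0433
gripper_force: 51.6
```

```bash
python3 -c "
from st import *
s,r=show(); print('axial F',s['contact_force']@-r[:,2], 'axial M',s['moment']@r[:,2])"
```

```text
t 4.9 p [ 0.5463 -0.2305  0.0922] q [-0.71  0.61  1.46  0.33  1.49 -0.64] 
z [-0.081  0.495 -0.865] y [ 0.979 -0.123 -0.162] F [-1.37 -4.74 13.47] M [0.159 0.552 0.282] w 0.0433 51.64933741092682
axial F 13.886818735929625 axial M 0.016328572753664502
```

Force is now 13.9 N. I'll ease back slightly and start turning.

Call:
drive_tool --rows '[[[0,0,0],[0.004,-0.025,0.043],4.0],[[-0.008,0.05,-0.086],[0,0,0],4.0],[[-0.008,0.05,-0.086],[0,0,0],4.0],[[-0.008,0.05,-0.086],[0,0,0],4.0],[[-0.008,0.05,-0.086],[0,0,0],4.0]]'

```text
clock: 5.52
position: [0.5464, -0.2304, 0.0923]
ee_rot: [-0.246, 0.847, 0.464, 0.086]
contact_force: [-1.3, -2.9, 10.6]
width: 0.0436
gripper_force: 51.3
```

```bash
cat > ax.py <<'E'
from st import *
s,r=show(); print('axial F',s['contact_force']@-r[:,2], 'axial M',s['moment']@r[:,2])
E
python3 ax.py
```

```text
t 5.525 p [ 0.5464 -0.2304  0.0923] q [-0.71  0.61  1.46  0.33  1.5  -0.24] 
z [-0.083  0.497 -0.864] y [ 0.827 -0.449 -0.338] F [-1.25 -2.89 10.58] M [0.178 0.424 0.336] w 0.0436 51.347864270210266
axial F 10.470778103866952 axial M -0.09450624684506095
```

Force is 10.5 N and resisting torque about 0.09 N m, which is what turning the cap should feel like. Continuing.

Call:
drive_tool --rows '[[[-0.008,0.05,-0.086],[0,0,0],4.0],[[-0.008,0.05,-0.086],[0,0,0],4.0],[[-0.008,0.05,-0.086],[0,0,0],4.0],[[-0.008,0.05,-0.086],[0,0,0],4.0]]'

```text
clock: 6.02
position: [0.5462, -0.2305, 0.0922]
ee_rot: [-0.259, 0.922, 0.287, 0.035]
contact_force: [-2.7, -4.2, 11.8]
width: 0.0439
gripper_force: 51.4
```

```bash
python3 ax.py
```

```text
t 6.025 p [ 0.5462 -0.2305  0.0922] q [-0.71  0.61  1.46  0.33  1.5   0.16] 
z [-0.084  0.498 -0.863] y [ 0.546 -0.701 -0.458] F [-2.75 -4.23 11.82] M [0.023 0.507 0.368] w 0.0439 51.37483835220337
axial F 12.076262138963006 axial M -0.0669891867001793
```

Call:
drive_tool --rows '[[[-0.008,0.05,-0.086],[0,0,0],4.0],[[-0.008,0.05,-0.086],[0,0,0],4.0]]'

```text
clock: 6.28
position: [0.5462, -0.2306, 0.0922]
ee_rot: [-0.262, 0.945, 0.193, 0.009]
contact_force: [-2.7, -3.6, 11.3]
width: 0.0435
gripper_force: 51.4
```

```bash
python3 ax.py
```

```text
t 6.275 p [ 0.5462 -0.2306  0.0922] q [-0.71  0.61  1.46  0.33  1.5   0.36] 
z [-0.085  0.499 -0.862] y [ 0.37  -0.788 -0.492] F [-2.71 -3.64 11.32] M [0.081 0.581 0.462] w 0.0435 51.445056796073914
axial F 11.345882050191081 axial M -0.11561748669866509
```

Call:
drive_tool --rows '[[[-0.008,0.05,-0.086],[0,0,0],4.0],[[-0.008,0.05,-0.086],[0,0,0],4.0]]'

```text
clock: 6.52
position: [0.5459, -0.2303, 0.0923]
ee_rot: [-0.263, 0.96, 0.098, -0.018]
contact_force: [-3.5, -3.4, 13.0]
width: 0.0438
gripper_force: 51.4
```

```bash
python3 ax.py
```

```text
t 6.525 p [ 0.5459 -0.2303  0.0923] q [-0.71  0.61  1.46  0.33  1.5   0.56] 
z [-0.085  0.5   -0.862] y [ 0.18  -0.843 -0.507] F [-3.48 -3.36 12.97] M [0.207 0.496 0.639] w 0.0438 51.41884088516235
axial F 12.557190432341033 axial M -0.32033419772570276
```

Call:
drive_tool --rows '[[[-0.008,0.05,-0.086],[0,0,0],4.0],[[-0.008,0.05,-0.086],[0,0,0],4.0]]'

```text
clock: 6.78
position: [0.5458, -0.2304, 0.0923]
ee_rot: [-0.26, 0.965, 0.002, -0.044]
contact_force: [-4.0, -3.6, 12.2]
width: 0.0437
gripper_force: 51.3
```

```bash
python3 ax.py
```

```text
t 6.775 p [ 0.5458 -0.2304  0.0923] q [-0.71  0.61  1.46  0.33  1.5   0.76] 
z [-0.085  0.501 -0.861] y [-0.018 -0.865 -0.502] F [-4.  -3.6 12.2] M [0.167 0.593 0.703] w 0.0437 51.2863951921463
axial F 11.973010184268519 axial M -0.32209931692585264
```

After about 1.1 rad the resisting torque jumped from 0.1 to 0.32 N m and held there, so the cap has reached its firm stop. Lifting out along the cup axis.

Call:
drive_tool --rows '[[[0,0,0],[0.08,-0.5,0.86],4.0],[[0,0,0],[0.13,-0.75,1.29],4.0],[[0,0,0],[0.13,-0.75,1.29],4.0],[[0,0,0],[0.17,-1.0,1.72],4.0],[[0,0,0],[0.17,-1.0,1.72],4.0],[[0,0,0],[0.17,-1.0,1.72],4.0],[[0,0,0],[0,0,0],4.0]]'

```text
clock: 7.65
position: [0.5562, -0.2812, 0.1777]
ee_rot: [-0.259, 0.965, 0.003, -0.041]
contact_force: [1.0, -0.2, -0.8]
width: 0.0437
gripper_force: 51.1
```

```bash
python3 ax.py
python3 - <<'E'
from st import *
s,r=show(); c=[]
for n in("side","scene"):
    im=cv2.cvtColor(eyes.get_image(n),cv2.COLOR_RGB2BGR); cv2.imwrite(f"pics/{n}L.png",im)
    u,v=proj(n,s["position"]).astype(int); print(u,v); v=max(v,40); c.append(cv2.resize(im[v-40:v+60,u-50:u+50],(400,400),interpolation=cv2.INTER_CUBIC))
cv2.imwrite("pics/L.png",np.hstack(c))
E
```

```text
t 7.65 p [ 0.5562 -0.2812  0.1777] q [-0.76  0.59  1.26  0.32  1.72  0.78] 
z [-0.081  0.5   -0.862] y [-0.015 -0.866 -0.5  ] F [ 1.03 -0.18 -0.82] M [-0.342 -0.046  0.004] w 0.0437 51.061161160469055
axial F -0.5383704762643812 axial M 0.0011301311475154046
t 7.65 p [ 0.5562 -0.2812  0.1777] q [-0.76  0.59  1.26  0.32  1.72  0.78] 
z [-0.081  0.5   -0.862] y [-0.015 -0.866 -0.5  ] F [ 1.03 -0.18 -0.82] M [-0.342 -0.046  0.004] w 0.0437 51.061161160469055
357 95
224 81
```

View pics/L.png

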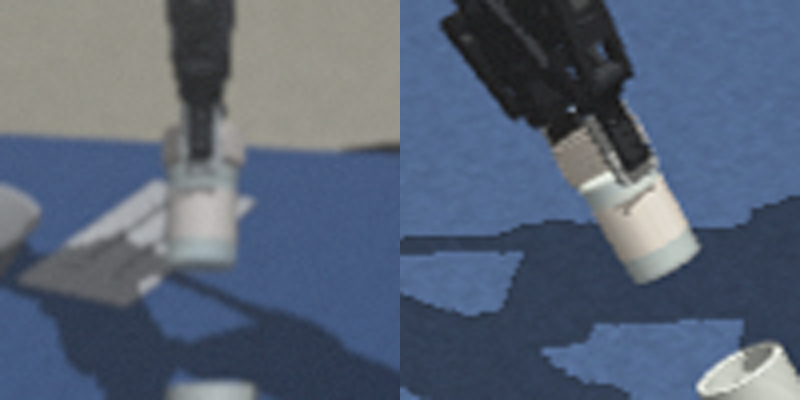

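The pot is clear of the cup and hangs in line with the tool. I'll upright it while carrying it across.

Call:
drive_tool --rows '[[[-0.0655,-0.011,0],[0,2,2],4.0],[[-0.0655,-0.011,0],[0,4,2],4.0],[[-0.0655,-0.011,0],[0,5,0.5],4.0],[[-0.0655,-0.011,0],[0,5,0],4.0],[[-0.0655,-0.011,0],[0,5,0],4.0],[[-0.0655,-0.011,0],[0,5,0],4.0],[[-0.0655,-0.011,0],[0,5,0],4.0],[[-0.0655,-0.011,0],[0,5,0],4.0]]'

```text
clock: 8.75
position: [0.5535, 0.0824, 0.2207]
ee_rot: [-0.001, 1.0, 0.003, -0.001]
contact_force: [0.4, 0.2, -1.9]
width: 0.0437
gripper_force: 51.2
```

Call:
drive_tool --rows '[[[0,0,0.18],[0,4,0],4.0],[[0,0,0.18],[0,4,0],4.0],[[0,0,0.18],[0,4,0],4.0],[[0,0,0.18],[0,3,0],4.0],[[0,0,0.18],[0,2,0],4.0],[[0,0,0.18],[0,0,0],4.0],[[0,0,0.18],[0,0,0],4.0],[[0,0,0.18],[0,0,0],4.0]]'

```text
clock: 9.75
position: [0.5534, 0.2508, 0.2201]
ee_rot: [-0.002, 0.748, 0.664, -0.003]
contact_force: [0.0, 0.3, -0.7]
width: 0.0437
gripper_force: 51.2
```

Call:
drive_tool --rows '[[[0,0,0.1],[0,0,-1],4.0],[[0,0,0.1],[0,0,-1],4.0],[[0,0,0],[0,0,0],4.0],[[0,0,0],[0,0,0],4.0]]'

```text
clock: 10.25
position: [0.5543, 0.2505, 0.2011]
ee_rot: [-0.001, 0.68, 0.733, -0.002]
contact_force: [0.3, 0.1, -1.2]
width: 0.0438
gripper_force: 51.2
```

```bash
python3 ax.py
python3 - <<'E'
from st import *
s,r=show()
im=cv2.cvtColor(eyes.get_image("wrist"),cv2.COLOR_RGB2BGR); cv2.imwrite("pics/w4.png",im)
im2=cv2.cvtColor(eyes.get_image("scene"),cv2.COLOR_RGB2BGR)
print(proj("wrist",[.553,.25,.006]),proj("scene",[.553,.25,.006]))
cv2.imwrite("pics/P.png",np.hstack([cv2.resize(im,(400,250)),cv2.resize(im2[100:325,280:640],(400,250))]))
E
```

```text
t 10.25 p [0.5543 0.2505 0.2011] q [ 0.31  0.35  1.5  -0.    1.3   0.24] 
z [-0.003 -0.001 -1.   ] y [ 0.997  0.074 -0.004] F [ 0.25  0.15 -1.24] M [-0.004 -0.008  0.031] w 0.0438 51.24085485935211
axial F -1.2347189695050622 axial M -0.031419946110167386
t 10.25 p [0.5543 0.2505 0.2011] q [ 0.31  0.35  1.5  -0.    1.3   0.24] 
z [-0.003 -0.001 -1.   ] y [ 0.997  0.074 -0.004] F [ 0.25  0.15 -1.24] M [-0.004 -0.008  0.031] w 0.0438 51.24085485935211
[322.47940897 177.19332268] [428.26168418 280.85062602]
```

View pics/P.png

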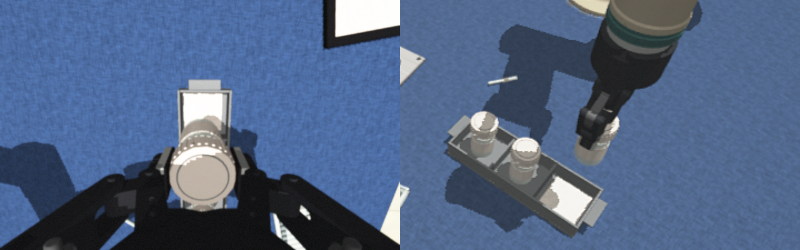

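The pot hangs upright over the empty compartment. In the wrist view the walls run from 178 to 232 with the pot centred at about 205, and the sheet centre matches the prediction within about 5 mm. Lowering.

Call:
drive_tool --rows '[[[0,0,0],[0.2,0,-2],4.0],[[0,0,0],[0,0,-3],4.0],[[0,0,0],[0,0,-3],4.0],[[0,0,0],[0,0,-2.2],4.0],[[0,0,0],[0,0,-1],4.0],[[0,0,0],[0,0,-0.5],4.0],[[0,0,0],[0,0,0],4.0],[[0,0,0],[0,0,0],4.0]]'

```text
clock: 11.35
position: [0.5573, 0.2506, 0.0853]
ee_rot: [-0.0, 0.68, 0.733, -0.001]
contact_force: [-0.5, -0.4, -1.2]
width: 0.0436
gripper_force: 51.2
```

Call:
drive_tool --rows '[[[0,0,0],[0,0,-0.2],4.0],[[0,0,0],[0,0,-0.2],4.0],[[0,0,0],[0,0,0],4.0]]'

```text
clock: 11.72
position: [0.5565, 0.2503, 0.0802]
ee_rot: [-0.001, 0.68, 0.733, -0.002]
contact_force: [-0.7, 0.7, -0.7]
width: 0.0439
gripper_force: 51.2
```

Call:
drive_tool --rows '[[[0,0,0],[0,0,-0.15],4.0],[[0,0,0],[0,0,-0.15],4.0],[[0,0,0],[0,0,0],4.0]]'

```text
clock: 12.1
position: [0.5565, 0.2503, 0.0771]
ee_rot: [-0.001, 0.68, 0.733, -0.002]
contact_force: [0.7, 0.1, -1.5]
width: 0.0436
gripper_force: 51.2
```

Call:
drive_tool --rows '[[[0,0,0],[0,0,-0.15],4.0],[[0,0,0],[0,0,-0.15],4.0],[[0,0,0],[0,0,0],4.0]]'

```text
clock: 12.48
position: [0.5565, 0.2503, 0.0741]
ee_rot: [-0.001, 0.68, 0.733, -0.002]
contact_force: [0.1, 0.4, -1.2]
width: 0.0438
gripper_force: 51.2
```

Call:
drive_tool --rows '[[[0,0,0],[0,0,-0.1],4.0],[[0,0,0],[0,0,-0.1],4.0],[[0,0,0],[0,0,0],4.0]]'

```text
clock: 12.85
position: [0.5566, 0.2503, 0.0722]
ee_rot: [-0.001, 0.68, 0.733, -0.002]
contact_force: [0.0, 0.1, 0.1]
width: 0.0441
gripper_force: 51.2
```

Call:
drive_tool --rows '[[[0,0,0],[0,0,-0.1],4.0],[[0,0,0],[0,0,-0.1],4.0],[[0,0,0],[0,0,0],4.0]]'

```text
clock: 13.22
position: [0.5566, 0.2503, 0.0702]
ee_rot: [-0.001, 0.68, 0.733, -0.002]
contact_force: [-0.1, -0.8, -1.4]
width: 0.0438
gripper_force: 51.2
```

Call:
drive_tool --rows '[[[0,0,0],[0,0,-0.1],4.0],[[0,0,0],[0,0,-0.1],4.0],[[0,0,0],[0,0,0],4.0]]'

```text
clock: 13.6
position: [0.5566, 0.2503, 0.0682]
ee_rot: [-0.001, 0.68, 0.733, -0.002]
contact_force: [0.5, 0.6, -1.6]
width: 0.0437
gripper_force: 51.2
```

Call:
drive_tool --rows '[[[0,0,0],[0,0,-0.1],4.0],[[0,0,0],[0,0,0],4.0],[[0,0,0],[0,0,0],4.0]]'

```text
clock: 13.98
position: [0.5567, 0.2503, 0.0673]
ee_rot: [-0.0, 0.68, 0.733, -0.001]
contact_force: [0.2, 0.4, -1.1]
width: 0.0436
gripper_force: 51.2
```

Call:
drive_tool --rows '[[[0,0,0],[0,0,-0.1],4.0],[[0,0,0],[0,0,0],4.0],[[0,0,0],[0,0,0],4.0]]'

```text
clock: 14.35
position: [0.5567, 0.2503, 0.0663]
ee_rot: [-0.001, 0.68, 0.733, -0.002]
contact_force: [-0.1, 0.0, -1.0]
width: 0.0438
gripper_force: 51.2
```

Call:
drive_tool --rows '[[[0,0,0],[0,0,-0.1],4.0],[[0,0,0],[0,0,0],4.0],[[0,0,0],[0,0,0],4.0]]'

```text
clock: 14.72
position: [0.5567, 0.2503, 0.0653]
ee_rot: [-0.001, 0.68, 0.733, -0.002]
contact_force: [-0.8, 0.0, -0.9]
width: 0.0439
gripper_force: 51.2
```

Call:
drive_tool --rows '[[[0,0,0],[0,0,-0.1],4.0],[[0,0,0],[0,0,0],4.0],[[0,0,0],[0,0,0],4.0]]'

```text
clock: 15.1
position: [0.5567, 0.2504, 0.0643]
ee_rot: [-0.0, 0.68, 0.733, -0.001]
contact_force: [-0.6, -0.8, -0.6]
width: 0.0438
gripper_force: 51.3
```

Call:
drive_tool --rows '[[[0,0,0],[0,0,-0.1],4.0],[[0,0,0],[0,0,0],4.0],[[0,0,0],[0,0,0],4.0]]'

```text
clock: 15.48
position: [0.5569, 0.2505, 0.0639]
ee_rot: [-0.0, 0.68, 0.733, -0.001]
contact_force: [-1.3, 0.3, 5.2]
width: 0.0434
gripper_force: 51.6
```

Touchdown at about 6 N. I'll ease off, open gently and withdraw upward.

Call:
drive_tool --rows '[[[0,0,0],[0,0,0.06],4.0],[[0,0,0],[0,0,0],4.6],[[0,0,0],[0,0,0],5.4],[[0,0,0],[0,0,0],6.5],[[0,0,0],[0,0,0],6.5],[[0,0,0],[0,0,0],6.5]]'

```text
clock: 16.23
position: [0.5567, 0.2503, 0.0639]
ee_rot: [-0.001, 0.68, 0.733, -0.002]
contact_force: [-0.3, -0.0, -0.7]
width: 0.065
gripper_force: 0.0
```

Call:
drive_tool --rows '[[[0,0,0],[0,0,1],6.5],[[0,0,0],[0,0,2],6.5],[[0,0,0],[0,0,3],6.5],[[0,0,0],[0,0,4],6.5],[[0,0,0],[0,0,4],6.5],[[0,0,0],[0,0,3],6.5],[[0,0,0],[-5,0,0],6.5],[[0,0,0],[-5,0,0],6.5]]'

```text
clock: 17.23
position: [0.456, 0.2503, 0.235]
ee_rot: [-0.0, 0.68, 0.733, -0.001]
contact_force: [-1.0, 1.1, 0.1]
width: 0.0652
gripper_force: 0.0
```

Run:
```python
from st import *
show()
a=[cv2.cvtColor(eyes.get_image(n),cv2.COLOR_RGB2BGR) for n in("scene","side","wrist")]
for n,i in zip("abc",a): cv2.imwrite(f"pics/end{n}.png",i)
t=[a[0][180:320,300:480],a[1][190:350,270:420]]
cv2.imwrite("pics/end.png",np.vstack([np.hstack([cv2.resize(x,(400,330),interpolation=cv2.INTER_CUBIC) for x in t]),np.hstack([cv2.resize(a[2],(400,250)),cv2.resize(a[0],(400,250))])]))
```

```text
t 17.225 p [0.456  0.2503 0.235 ] q [ 0.37  0.2   1.63 -0.    1.31  0.29] 
z [-0.001 -0.001 -1.   ] y [ 0.997  0.075 -0.001] F [-1.    1.14  0.15] M [ 0.039  0.016 -0.014] w 0.0652 0.0
```

View pics/end.png

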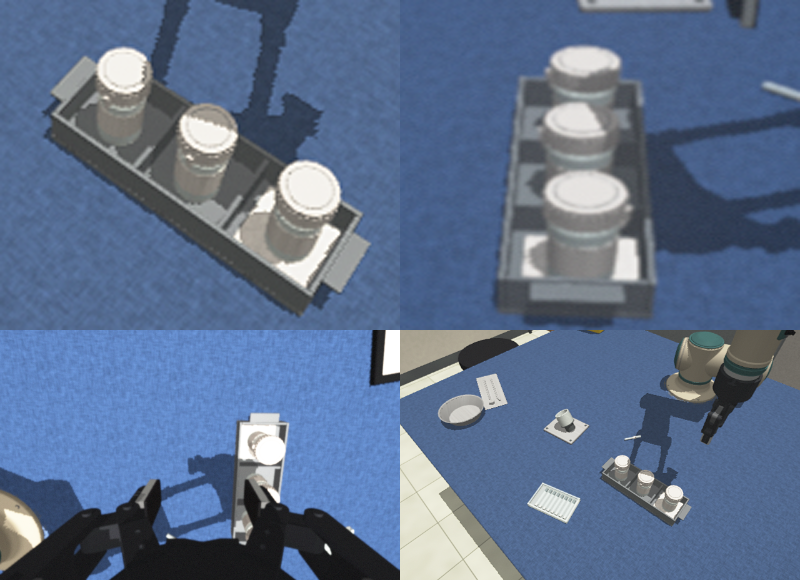

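The pot stands upright in the right compartment and nothing else has moved. I'll use the last picture to check that the pips line up.

Run:
```python
import cv2,numpy as np
a=cv2.imread("pics/enda.png")[245:300,412:467]; b=cv2.imread("pics/endb.png")[268:328,320:360]
cv2.imwrite("pics/pip.png",np.hstack([cv2.resize(a,(400,400),interpolation=cv2.INTER_CUBIC),cv2.resize(b,(400,600),interpolation=cv2.INTER_CUBIC)[:400]]))
```

View pics/pip.png

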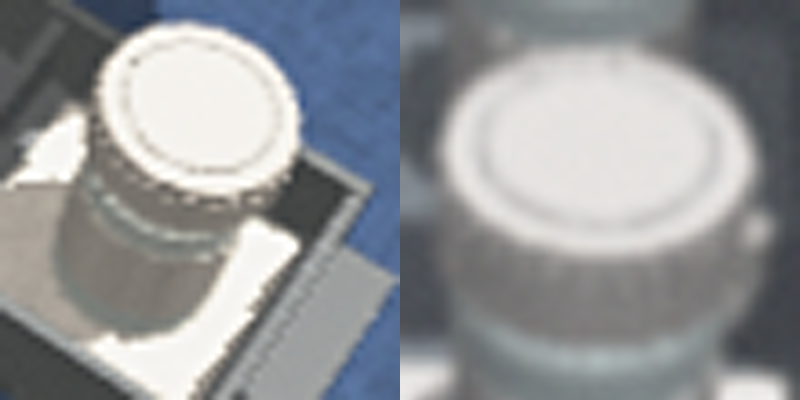

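The side crop shows the cap pip at the right edge (760,225). The shoulder pip isn't visible anywhere on the camera-facing side, which doesn't contradict a tight cap, and the torque stop was clear. Handing in.

```bash
python3 -c "
from rig import job
print(job.sign_off())"
```

```text
the job is handed in; nothing more can be done
None
```

The pressed-down cap was turned to its firm stop (torque rose from about 0.1 to 0.32 N m and held), the pot now stands upright in the empty tray compartment with the other items unmoved in the final pictures, and the job was handed in at about 17 s; I couldn't see the shoulder pip, so tightness rests on the torque reading.

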